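# Locate a bar in the cutting jig and dry-run the torch along its cut line

### The job

The flat bar lies loose in the blue cutting jig: push it with the fingertips away from you until its long edge sits against both side pins, then swing the red-knobbed cam lever anticlockwise to its stop, which locks the bar against the end stop. Then dry-run the torch pass: lead the fingertips along the arched cut line inked on the bar, from the red square at its left end over every black tick to the last one at the right, about one centimetre above the bar and at most two. Push gently, do not lift the bar, and leave the other things on the table where they lie.

Things in the scene. Friction and masses are not known exactly. Their poses are not given: they have to be found in the camera images.
- jig: Cutting jig fixed to the table: blue base plate 132x352x12 mm, two steel rests (tops 28 mm above the table), three locating pins, a cam lever. Frame level, +x away from the robot, +y left (turned a few degrees), origin at table height. When the bar is home, its origin lies at jig (0, 0, 28) mm and its axes agree with the jig's.
- bar: Flat steel bar 44x260x8 mm, 0.5 to 0.9 kg, loose on the rests (top 36 mm above the table), marked with a black cut line. Origin at the centre of its underside; y along its length to the left, x across, away from the robot. Starts 20 to 34 mm short of the side pins, up to 0.05 rad askew and 3 to 5 mm left of home; slides with 2 to 7 N of friction.
- near_edge (a point): Middle of the bar's long edge that faces the robot, half-way up its 8 mm thickness, 32 mm above the table; bar frame (-22, 0, 4) mm. The base plate's top is 12 mm above the table, so there are 16 mm free below the bar.
- side_pin_left (a point): Steel locating pin, 16 mm dia; the point is on its axis at its top, 40 mm above the table. At jig (30, 112) mm: with the right side pin it locates the bar's far long edge.
- side_pin_right (a point): Steel locating pin, 16 mm dia; the point is on its axis at its top, 40 mm above the table. At jig (30, -112) mm: with the left side pin it locates the bar's far long edge.
- end_stop (a point): Steel locating pin, 16 mm dia; the point is on its axis at its top, 40 mm above the table. At jig (0, -138) mm: it locates the bar's right end.
- cam (a joint): Cam lever's angle, rad, about a vertical axis: 0 to 0.3 at the start = released, knob pointing left (jig +y). Anticlockwise from above (knob goes towards the robot, then right) increases it; on the way the cam pushes the bar's left end a few mm, onto the end stop. Dead centre 1.40, stop 1.48 = locked, knob towards the robot; stays by friction. Needs 2 to 12 N at the knob.
- cam_knob (a point): Centre of the red ball knob, 32 mm dia, on the end of the cam lever; 59 mm above the table, 85 mm from the cam's axis. The lever is a 10 mm rod rising from 45 mm at the cam to 58 mm at the knob.
- cam_axis (a point): The cam's vertical axis, beyond the bar's left end at jig (0, 160) mm, at the height of the base plate's top (12 mm).
- mark1 (a point): Red square, 12 mm, at the left end of the bar's inked cut line: its start. The dashed black line is an arch that bulges away from the robot, 27 mm from ends to crown. The point is on the bar's top, on the line.
- mark2 (a point): Black tick no. 2 across the cut line, counted from the left (the red square is no. 1), 13 mm long, 32 to 35 mm from the one before. The point is on the bar's top, on the line.
- mark3 (a point): Black tick no. 3 across the cut line, counted from the left (the red square is no. 1), 13 mm long, 32 to 35 mm from the one before. The point is on the bar's top, on the line.
- mark4 (a point): Black tick no. 4 across the cut line, counted from the left (the red square is no. 1), 13 mm long, 32 to 35 mm from the one before. The point is on the bar's top, on the line.
- mark5 (a point): Black tick no. 5 across the cut line, counted from the left (the red square is no. 1), 13 mm long, 32 to 35 mm from the one before. The point is on the bar's top, on the line.
- mark6 (a point): Black tick no. 6 across the cut line, counted from the left (the red square is no. 1), 13 mm long, 32 to 35 mm from the one before. The point is on the bar's top, on the line.
- mark7 (a point): Black tick no. 7 across the cut line, counted from the left (the red square is no. 1), 13 mm long, 32 to 35 mm from the one before. The point is on the bar's top, on the line.
- mark8 (a point): Black tick no. 8 across the cut line, counted from the left (the red square is no. 1), 13 mm long, 32 to 35 mm from the one before; the end of the line, at the right. The point is on the bar's top, on the line.
- elbow: Bystander, loose: bent pipe elbow, 36x76x20 mm. Origin at the centre of its underside.
- stub_pin: Bystander, loose: small headed steel pin, 25x36x25 mm. Origin at the centre of its underside.
- marker: Bystander, loose: white paint marker with yellow cap, 17x122x17 mm. Origin at the centre of its underside.
- chipping_hammer: Bystander, loose: chipping hammer with a coiled spring handle, 115x220x23 mm. Origin at the centre of its underside.
- forged_arm: Bystander, loose: forged link arm, 34x121x38 mm. Origin at the centre of its underside.
- tube: Bystander, loose: upright turned tube, 63 mm across, 85 mm high. Origin at the centre of its underside.
- lug_tube: Bystander, loose: short tube, 58 mm across, with a flat lug, lying, 98x80x61 mm. Origin at the centre of its underside.

How it is judged (in metres and radians):
On the way, in this order (a step that is already met when the one before it is completed fails the run):
1. the bar's far edge lies against both side pins, the cam still released (x of bar in the frame of jig between -0.004 and 0.003 m and angle between the x axis of bar and the x axis of jig, either way round below 0.02 rad and value of joint cam below 0.6 rad), for 0.2 s.
2. the cam lever is locked and the bar is home against the side pins and the end stop (value of joint cam above 1.35 rad and x of bar in the frame of jig between -0.004 and 0.003 m and angle between the x axis of bar and the x axis of jig, either way round below 0.02 rad and y of bar in the frame of jig between -0.003 and 0.0025 m), for 0.2 s.
3. the fingertips pass close over mark 1 of the cut line (horizontal distance between the grasp point and mark1 below 0.011 m and z of the grasp point in the frame of mark1 below 0.045 m and value of joint cam above 1.35 rad).
4. the fingertips pass close over mark 2 of the cut line (horizontal distance between the grasp point and mark2 below 0.011 m and z of the grasp point in the frame of mark2 below 0.045 m and value of joint cam above 1.35 rad).
5. the fingertips pass close over mark 3 of the cut line (horizontal distance between the grasp point and mark3 below 0.011 m and z of the grasp point in the frame of mark3 below 0.045 m and value of joint cam above 1.35 rad).
6. the fingertips pass close over mark 4 of the cut line (horizontal distance between the grasp point and mark4 below 0.011 m and z of the grasp point in the frame of mark4 below 0.045 m and value of joint cam above 1.35 rad).
7. the fingertips pass close over mark 5 of the cut line (horizontal distance between the grasp point and mark5 below 0.011 m and z of the grasp point in the frame of mark5 below 0.045 m and value of joint cam above 1.35 rad).
8. the fingertips pass close over mark 6 of the cut line (horizontal distance between the grasp point and mark6 below 0.011 m and z of the grasp point in the frame of mark6 below 0.045 m and value of joint cam above 1.35 rad).
9. the fingertips pass close over mark 7 of the cut line (horizontal distance between the grasp point and mark7 below 0.011 m and z of the grasp point in the frame of mark7 below 0.045 m and value of joint cam above 1.35 rad).
10. the fingertips pass close over mark 8 of the cut line (horizontal distance between the grasp point and mark8 below 0.011 m and z of the grasp point in the frame of mark8 below 0.045 m and value of joint cam above 1.35 rad).
At the end, for the whole second after the job is handed in: Cam lever locked (above 1.35 rad); bar at rest and home in the jig: within 4 mm at the side pins, 3 mm at the end stop, 0.02 rad. On the way the tips passed all eight marks in order from the left, within 11 mm sideways and about 25 mm above the bar (all of step 2 and linear speed of bar below 0.02 m/s); the robot touches nothing.
It fails at once if the bar is lifted off its rests or tipped (z of bar in the frame of jig above 0.036 m or angle between bar's own z axis and vertical above 0.06 rad).
It fails at once if the fingers push on the bar or the jig with more than 40 N (contact force between the fingers and bar above 40 N or contact force between the fingers and jig above 40 N).
It fails at once if a bystander is moved more than 20 mm (distance of any of elbow, stub_pin, marker, chipping_hammer, forged_arm, tube, lug_tube from where it was at the start of the episode above 0.02 m).
It also fails if it takes over 58 s, if anything falls off the work surface, if the arm or the gripper's body presses on something with over 40 N, if the wrist force passes 120 N, or if a joint passes its speed limit or range.

### The arm

A 7-joint arm with a two-finger parallel gripper is mounted at the origin on a cart in front of the work surface, level with it; the furniture and walls round the work are solid. World frame = base frame: x ahead of the robot, y to its left, z up, the work surface at z = 0. Lengths are in mm, angles in rad, forces in N, time in s.
With the tool pointing down it reaches from about 425 to 975 mm from the base axis. Payload 16.7 kg.
Tool frame: the origin (TCP) lies between the finger pads; the fingertips stand ctrl.tcp_to_tips ahead of it and the grasp point (between the pads) is the TCP (ctrl.tcp_to_tips is the distance from the TCP to the fingertips, in mm); y points along the fingers, x is the direction in which the jaws open and shut, and the axes are right-handed (so a half turn about y gives the same grasp; the last joint's range is limited). The gripper opens to 85 mm and grips with 20 to 120 N. Pads are 22 mm wide; open, the fingers measure 114 mm over their backs; the gripper's body (76 mm by 85 mm) begins 54 mm behind the grasp point. The pads swing forward as they close: fully open they stand 13 mm farther back than shut.
Start: joints at [1.02, 0.426, 0.074, 1.606, -0.034, 1.111, -0.067], TCP at [263.321, -621.482, 250.302] pointing down, gripper open.
Joint ranges: [-2.85, 2.85], [-0.5, 2.14], [-1.23, 1.37], [0.21, 2.46], [-1.02, 4.16], [0.16, 2.05], [-2.73, 2.73]. Speed limits (rad/s): [1.89, 1.89, 2.39, 2.39, 3.01, 3.01, 3.01].

### API

Orientations are given as a unit quaternion [w, x, y, z].
In Python, from cell import get_obs, cams, order, ctrl gives the robot as it stands. The module is installed in compiled form; this text tells all that it offers.
- The arm moves only by the tool apply_moves, never from a script. Its arguments are lists of equal length, an entry for each row: "dp": the shift along the tool's x, y, z in mm, a list of three; "twist": the turn about the tool's y in rad; "fingers": the opening, from 0 (shut) to 1 (fully open). A call has 1 to 12 rows; each row is the pose to reach, as a shift and turn from the pose measured when the call began, along the tool's axes at that moment; what a row does not reach only later rows make up. A row lasts 1/10 s, in which the tool goes at most 50 mm and 8.59 degrees, less where a joint would pass 70% of its speed; a pose out of reach is approached as far as the arm can. A call with a gripper value outside its range is refused whole. The fingers move at their own pace and stop on an object; "force" is the grip in N (left out, the last holds). Time passes only in rows, so rows that repeat a pose let the fingers close. It gives the time, the measured TCP pose, the force and the opening at its end, in the units of the state.
- get_obs(): the state, without advancing time (a new reading comes with each control period).
- cams.snapshot(name): name is "scene" or "top" or "wrist"; returns a dict with "pixels" (384x512x3 uint8, red, green, blue), "fx", "fy", "cx", "cy" (pixels), "k1" (the pictures are not rectified: a ray, as slopes to the right and down, at radius r is drawn at 1 + k1 r^2 times it, then the intrinsics apply), "R" (3x3) and "t" (3): a world point X has camera coordinates R X + t. Camera axes: x right, y down, z forward; pixel columns grow to the right and rows downward; lengths in mm; the calibration is good to about 2 mm. A picture is of the moment at which its call begins. There is no depth.
- order.close_job(): hands the job in, once; it reports no verdict.
The state is a dict: "time": time; "joint_positions": joint angles; "joint_vel": joint speeds; "joint_efforts": joint torques, N m; "eef_pos": TCP position; "tool_rot": TCP orientation; "ft_force": force on the tool from outside, world axes, zero at the start; "ft_torque": the same for the moment, N m; "finger_gap": finger opening in mm.
Only numpy, scipy, OpenCV 4.12 (cv2) and the standard library are available. Lean on these libraries where they do the work, as an engineer would, in place of code of your own. Each camera call takes 0.05 s, during which the arm holds its last target.

## Working session

There is one attempt and no reset: what is moved stays moved. The work goes in short steps, Python scripts to look and compute and a tool call to move; the robot and the scene stay as the last step left them, time stands still between calls to the robot, and variables do not carry over. Pictures are saved under pics/ and viewed, and the job is handed in when it is done.

Besides the shell and the picture viewer there is one more tool, called as name(argument=value, ...) on one line, values as JSON. apply_moves: Moves the arm, as the interface text tells. Its arguments: {"type":"object","properties":{"dp":{"type":"array"},"twist":{"type":"array"},"fingers":{"type":"array"},"force":{"type":"number"}},"required":["dp","twist","fingers"]}

```bash
mkdir -p pics; cat > h.py <<'E'
import numpy as np, cv2
from cell import get_obs, cams, order, ctrl
def snap(n,f=None):
    s=cams.snapshot(n)
    if f: cv2.imwrite('pics/'+f+'.png',cv2.cvtColor(s['pixels'],cv2.COLOR_RGB2BGR))
    return s
def ray(s,u,v):
    d=np.array([(u-s['cx'])/s['fx'],(v-s['cy'])/s['fy']]); x=d.copy()
    for _ in range(30): x=d/(1+s['k1']*(x@x))
    R=np.array(s['R']);t=np.array(s['t'])
    return -R.T@t, R.T@np.array([x[0],x[1],1.])
def onz(s,u,v,z):
    o,d=ray(s,u,v); return o+d*(z-o[2])/d[2]
def proj(s,X):
    c=np.array(s['R'])@np.array(X)+np.array(s['t']); x=c[:2]/c[2]; x=x*(1+s['k1']*(x@x))
    return np.array([x[0]*s['fx']+s['cx'],x[1]*s['fy']+s['cy']])
E
python3 - <<'E'
from h import *
import pickle
o=get_obs();print(o,ctrl.tcp_to_tips)
d={}
for n in ['scene','top','wrist']:
    s=snap(n,n+'0'); d[n]=s
    R=np.array(s['R']);print(n,-R.T@np.array(s['t']),s['fx'],s['k1'])
pickle.dump(d,open('s0.pkl','wb'))
E
```

```text
{'time': 0.0, 'joint_positions': array([ 1.02046799,  0.42673305,  0.07385733,  1.60660986, -0.03410633,
        1.11079093, -0.06712075]), 'joint_vel': array([ 0.00019696, -0.00048875, -0.0001324 , -0.00103373,  0.00192782,
       -0.00030018, -0.00196354]), 'joint_efforts': array([-1.24588478e-03, -9.49808979e+01,  3.75989020e+00, -4.63502204e+01,
        1.90921314e-02,  1.01233221e-02, -5.10083521e-05]), 'eef_pos': array([ 263.19605712, -621.15787773,  249.60880872]), 'tool_rot': array([ 0.58974009, -0.58929522,  0.39086718, -0.39007771]), 'ft_force': array([-0.59800286, -0.43519771, -0.09372926]), 'ft_torque': array([ 0.00681517, -0.00922313,  0.03317782]), 'finger_gap': 85.44699111377813} 19.0
scene [110.48644003 656.29043844 950.94721598] 440.16919710567134 -0.023565162210433473
top [ 455.80843029   86.74562807 1172.20934711] 486.6704823801753 -0.024382169687839256
wrist [ 336.96709808 -589.59547235  372.17663957] 273.1157626845157 -0.04493761774920684
```

View pics/top0.png

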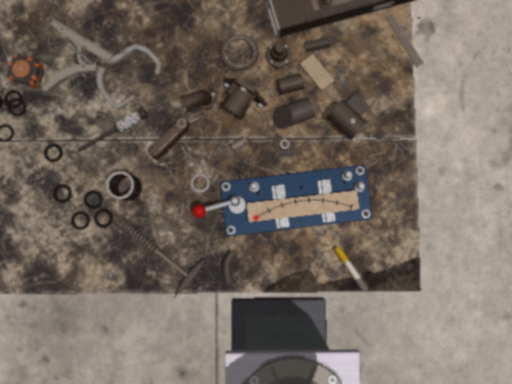

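View pics/scene0.png

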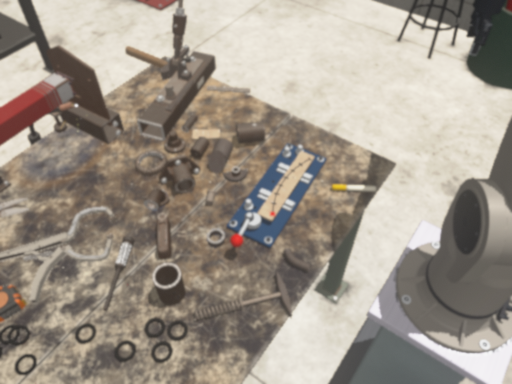

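```bash
python3 - <<'E'
import pickle
from h import *
d=pickle.load(open('s0.pkl','rb'));s=d['top']
im=cv2.cvtColor(s['pixels'],cv2.COLOR_RGB2BGR)
hsv=cv2.cvtColor(im,cv2.COLOR_BGR2HSV)
for n,m in [('blue',cv2.inRange(hsv,(95,90,40),(130,255,255))),('red',cv2.inRange(hsv,(0,120,70),(8,255,255))|cv2.inRange(hsv,(172,120,70),(180,255,255)))]:
    k,l,st,c=cv2.connectedComponentsWithStats(m)
    for i in range(1,k):
        if st[i,4]>15: print(n,st[i],c[i])
E
```

```text
blue [ 221  166  149   56 2533] [302.26924595 187.57441769]
blue [223 207  53  27 655] [246.13587786 223.11450382]
blue [290 216  32  12 266] [305.03759398 221.04135338]
red [191 204  15  15 166] [198.45783133 210.97590361]
red [253 215   6   6  30] [255.53333333 217.36666667]
```

View upscaled.

```bash
python3 - <<'E'
import pickle
from h import *
d=pickle.load(open('s0.pkl','rb'));s=d['top']
im=cv2.cvtColor(s['pixels'],cv2.COLOR_RGB2BGR)
cv2.imwrite('pics/top0z.png',cv2.resize(im[155:245,185:380],None,fx=4,fy=4,interpolation=cv2.INTER_CUBIC))
hsv=cv2.cvtColor(im,cv2.COLOR_BGR2HSV)
m=cv2.inRange(hsv,(95,90,40),(130,255,255))
m[:160]=0;m[240:]=0;m[:,:215]=0;m[:,380:]=0
p=np.argwhere(m)[:,::-1].astype(np.float32)
W=np.array([onz(s,u,v,12)[:2] for u,v in p],np.float32)
r=cv2.minAreaRect(W);print(r);print(cv2.boxPoints(r))
for n,z in [((198.5,211),59),((255.5,217.4),36),((255,187),40),((348,176),40),((360,186),40)]: print(n,onz(s,*n,z))
E
```

```text
((509.5116882324219, -12.01226806640625), (129.5310516357422, 348.931640625), 6.701070785522461)
[[ 424.8303   153.70424]
 [ 465.5469  -192.84367]
 [ 594.1931  -177.72878]
 [ 553.47644  168.81914]]
(198.5, 211) [482.96816551 213.94459971  59.        ]
(255.5, 217.4) [467.81111178  83.72877485  36.        ]
(255, 187) [538.54652299  84.45465609  40.        ]
(348, 176) [ 563.0054258  -133.32151943   40.        ]
(360, 186) [ 539.36816082 -160.94191871   40.        ]
```

View pics/top0z.png

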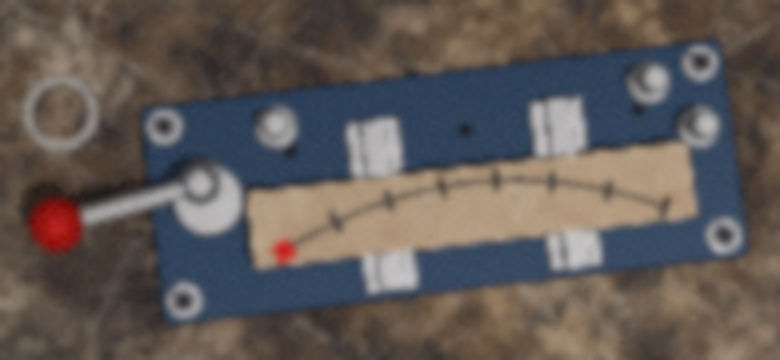

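View pics/wrist0.png

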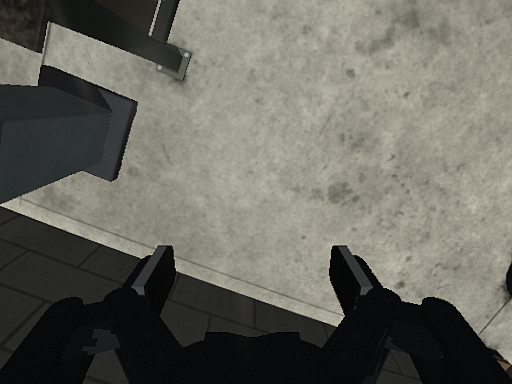

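```bash
cat >> h.py <<'E'
from scipy.spatial.transform import Rotation as Ro
def tool():
    o=get_obs();q=o['tool_rot'];R=Ro.from_quat([q[1],q[2],q[3],q[0]]).as_matrix()
    return o['eef_pos'],R,o
def plan(targets,yaw=None):
    """dp for world targets; twist so tool x world heading = yaw"""
    p,R,o=tool()
    tw=None
    if yaw is not None:
        a=np.arctan2(R[1,0],R[0,0]); tw=(a-yaw+np.pi)%(2*np.pi)-np.pi  # y is down: + turn about tool y lowers heading
    for T in targets: print('dp',np.round(R.T@(np.array(T)-p),1),'twist',tw)
E
python3 - <<'E'
from h import *
p,R,o=tool();print(R.round(4))
a=np.arctan2(R[1,0],R[0,0]);print('heading x',a)
plan([(420,-30,330)],np.pi/2+.113);plan([(420,-30,330)],-np.pi/2+.113)
E
```

```text
[[ 3.901e-01 -5.000e-04  9.208e-01]
 [-9.208e-01  1.000e-03  3.902e-01]
 [-1.100e-03 -1.000e+00 -0.000e+00]]
heading x -1.1700016856770568
dp [-483.3  -79.7  375. ] twist -2.8537980124719535
dp [-483.3  -79.7  375. ] twist 0.2877946411178396
```

apply_moves(dp=[[-40,-6,31],[-80,-13,62],[-120,-20,94],[-160,-26,125],[-200,-33,156],[-240,-40,187],[-280,-46,218],[-320,-53,250],[-360,-60,281],[-400,-66,312],[-440,-73,343],[-483,-80,375]], twist=[0.02,0.05,0.07,0.1,0.12,0.14,0.17,0.19,0.21,0.24,0.26,0.288], fingers=[0.2,0.2,0.2,0.2,0.2,0.2,0.2,0.2,0.2,0.2,0.2,0.2])

```text
time: 1.35
eef_pos: [416.0, -44.5, 328.5]
tool_rot: [0.527, -0.527, 0.471, -0.471]
ft_force: [1.0, -0.9, -0.9]
finger_gap: 17.1
```

```bash
python3 - <<'E'
from h import *
import pickle
p,R,o=tool();print(o['time'],p,o['finger_gap'],o['joint_positions'].round(2),o['ft_force'])
s=snap('wrist','w1');pickle.dump(s,open('w1.pkl','wb'))
E
```

```text
1.35 [416.01168795 -44.51538469 328.45158854] 17.10341638980742 [ 0.38 -0.06 -0.4   2.02 -0.03  1.18 -1.47] [ 1.00718787 -0.87554769 -0.90670945]
```

View pics/w1.png

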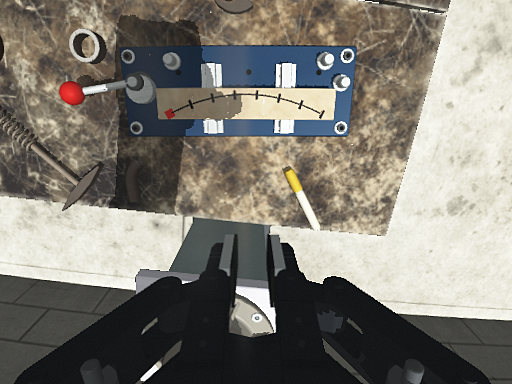

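```bash
python3 - <<'E'
from h import *
plan([(435,-10,200)],-np.pi/2+.113)
E
```

```text
dp [-24.8 129.8  19.8] twist 0.00285758498704336
```

apply_moves(dp=[[-8,45,7],[-17,90,14],[-25,130,20],[-25,130,20],[-25,130,20]], twist=[0,0,0,0,0], fingers=[0.2,0.2,0.2,0.2,0.2])

```text
time: 1.9
eef_pos: [435.0, -9.9, 200.2]
tool_rot: [0.529, -0.527, 0.471, -0.47]
ft_force: [-0.3, -0.2, 0.4]
finger_gap: 16.8
```

```bash
python3 - <<'E'
from h import *
import pickle
p,R,o=tool();print(o['time'],p,o['finger_gap'],o['ft_force'])
s=snap('wrist','w2');pickle.dump(s,open('w2.pkl','wb'))
im=cv2.imread('pics/w2.png');cv2.imwrite('pics/w2z.png',cv2.resize(im[0:280],(800,437),interpolation=cv2.INTER_CUBIC))
E
```

```text
1.9 [435.01758078  -9.9076134  200.24121655] 16.826210640389938 [-0.30740279 -0.23006543  0.44843013]
```

View pics/w2.png

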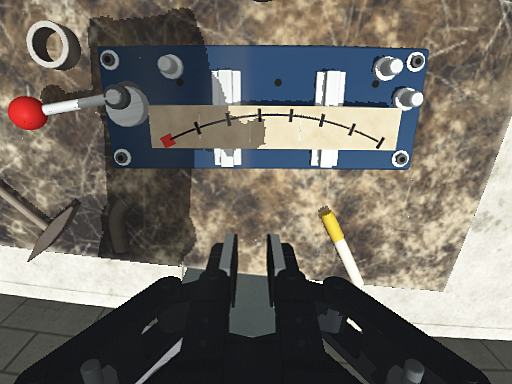

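```bash
python3 - <<'E'
from h import *
im=cv2.imread('pics/w2.png')
a=cv2.resize(im[45:125,140:200],None,fx=6,fy=6,interpolation=cv2.INTER_CUBIC)
b=cv2.resize(im[45:125,365:430],None,fx=6,fy=6,interpolation=cv2.INTER_CUBIC)
cv2.imwrite('pics/w2p.png',np.hstack([a,b]))
import pickle
s=pickle.load(open('w2.pkl','rb'))
hsv=cv2.cvtColor(im,cv2.COLOR_BGR2HSV)
m=cv2.inRange(hsv,(10,20,60),(30,150,255));m[:100]=0;m[155:]=0;m[:,:145]=0;m[:,405:]=0
m=cv2.morphologyEx(m,cv2.MORPH_CLOSE,np.ones((9,9)));m=cv2.morphologyEx(m,cv2.MORPH_OPEN,np.ones((5,5)))
k,l,st,c=cv2.connectedComponentsWithStats(m);i=1+st[1:,4].argmax();print(st[i])
P=np.argwhere(l==i)[:,::-1]
W=np.array([onz(s,u,v,36)[:2] for u,v in P],np.float32);r=cv2.minAreaRect(W);print(r)
m=cv2.inRange(hsv,(0,150,80),(8,255,255))|cv2.inRange(hsv,(172,150,80),(180,255,255))
k,l,st,c=cv2.connectedComponentsWithStats(m)
for i in range(1,k):
    if st[i,4]>30:
        print(st[i],c[i],onz(s,*c[i],36),onz(s,*c[i],59))
E
```

```text
[  148   105   254    45 10669]
((492.4219055175781, -25.9764404296875), (43.97597122192383, 258.6164245605469), 6.400797367095947)
[   8   96   40   34 1005] [ 26.56716418 112.7800995 ] [479.27480431 233.23000456  36.        ] [482.10496599 214.45522857  59.        ]
[160 133  16  15 123] [167.16260163 140.51219512] [466.23515205  83.68159534  36.        ] [470.11090268  76.8984094   59.        ]
```

View pics/w2p.png

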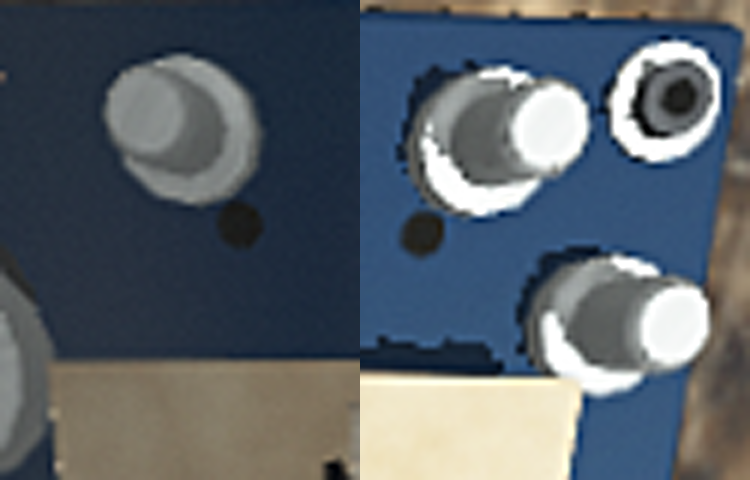

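```bash
python3 - <<'E'
from h import *
import pickle
s=pickle.load(open('w2.pkl','rb'))
L,R,E=[onz(s,u-.42,v-.42,40)[:2] for u,v in [(163.8,63),(396.5,65.7),(417.3,98.7)]]
print(L,R,E,np.linalg.norm(L-R))
J=np.array([[30,112],[30,-112],[0,-138]],float);W=np.array([L,R,E])
Jc=J-J.mean(0);Wc=W-W.mean(0)
th=np.arctan2((Jc[:,0]*Wc[:,1]-Jc[:,1]*Wc[:,0]).sum(),(Jc*Wc).sum())
A=np.array([[np.cos(th),-np.sin(th)],[np.sin(th),np.cos(th)]])
t=W.mean(0)-A@J.mean(0);print('yaw',th,'origin',t,'res',W-(J@A.T+t))
bc=np.array([492.42,-25.98]);print('bar in jig',A.T@(bc-t),.1117-th)
print('camaxis',A@[0,160]+t, 'knob dir',A.T@(np.array([482.1,214.45])-t))
np.savez('jig.npz',A=A,t=t,th=th)
E
```

```text
[540.92736345  88.18140538] [ 565.43406625 -133.71746561] [ 538.6672823  -162.79225461] 223.24804013987912
yaw 0.11026703088070987 origin [523.4023582  -25.92301547] res [[ 0.03209877 -0.51668638]
 [-0.11099036  0.22403426]
 [ 0.07889159  0.29265213]]
bar in jig [-30.80046533   3.35277531] 0.0014329691192901256
camaxis [505.79536397 133.10526426] knob dir [-14.59997924 243.45823454]
```

```bash
cat >> h.py <<'E'
try:
    _j=np.load('jig.npz');A=_j['A'];t=_j['t'];th=float(_j['th'])
except Exception: pass
def j2w(x,y,z): return [*(A@[x,y]+t),z]
def w2j(p): return A.T@(np.array(p[:2])-t)
E
python3 - <<'E'
from h import *
import pickle
s=pickle.load(open('w2.pkl','rb'))
for q in [(325,207),(318,212),(355,283)]:
  w=onz(s,*q,8);print(w,w2j(w))
for q in [(240,150),(312,150),(240,166)]: w=onz(s,*q,28);print(w2j(w))
plan([j2w(-80,0,100),j2w(-80,0,41)],-np.pi/2+th)
E
```

```text
[ 402.25169964 -104.37987496    8.        ] [-129.04856431  -64.64850283]
[394.64852174 -97.01823447   8.        ] [-135.79546394  -56.49488951]
[ 296.21298707 -169.08916625    8.        ] [-241.56412783 -117.29590456]
[-55.74095065  39.30382102]
[-55.08814546 -38.72515009]
[-73.44480134  39.42378593]
dp [ 25.6 101.2   5. ] twist 0.005378466644140989
dp [ 25.7 160.2   4.8] twist 0.005378466644140989
```

apply_moves(dp=[[10,40,2],[20,80,4],[25.6,120,5],[25.7,145,5],[25.7,160,5],[25.7,160,5],[25.7,160,5]], twist=[0,0.005,0.005,0.005,0.005,0.005,0.005], fingers=[0.2,0.2,0.2,0.2,0.2,0.2,0.2])

```text
time: 2.65
eef_pos: [445.3, -35.3, 42.8]
tool_rot: [0.528, -0.525, 0.471, -0.473]
ft_force: [-0.1, -0.2, 0.4]
finger_gap: 17.2
```

```bash
python3 - <<'E'
from h import *
p,R,o=tool();print(o['time'],p,w2j(p),o['finger_gap'],o['ft_force'],np.arctan2(R[1,0],R[0,0])+np.pi/2-th)
snap('wrist','w3');snap('scene','sc3')
im=cv2.imread('pics/sc3.png');cv2.imwrite('pics/sc3z.png',cv2.resize(im[120:270,200:350],None,fx=4,fy=4,interpolation=cv2.INTER_CUBIC))
E
```

```text
2.65 [445.31481293 -35.2668121   42.77267872] [-78.64152603  -0.69400591] 17.215122125738418 [-0.08355009 -0.17072905  0.40403633] -0.0003555869354665425
```

View pics/w3.png

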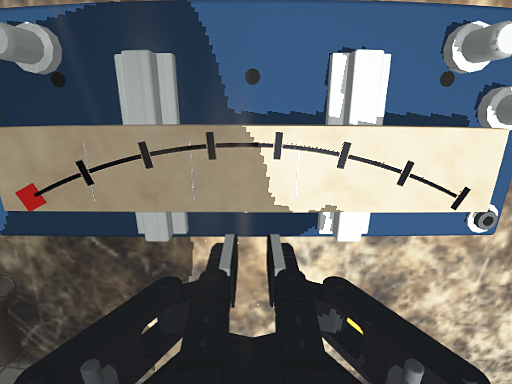

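View pics/sc3z.png

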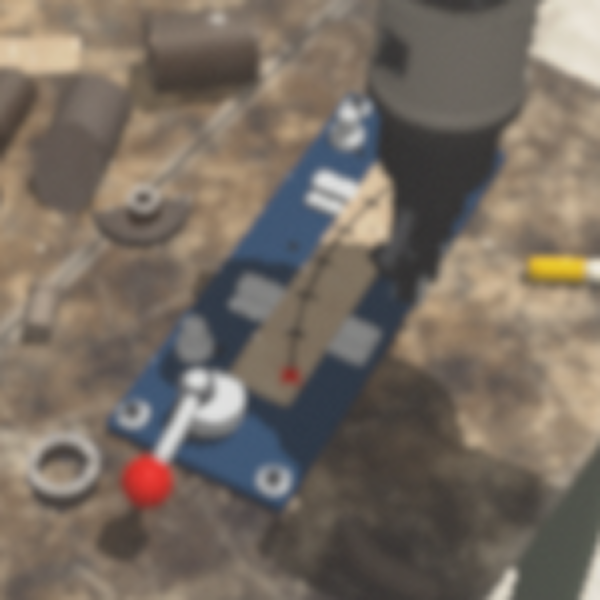

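apply_moves(dp=[[0,6,0],[0.5,6,6],[0.5,6,12],[0.5,6,14],[0.5,6,16],[0.5,6,18]], twist=[0,0,0,0,0,0], fingers=[0.2,0.2,0.2,0.2,0.2,0.2])

```text
time: 3.35
eef_pos: [462.7, -33.7, 36.8]
tool_rot: [0.528, -0.525, 0.471, -0.473]
ft_force: [-6.3, -0.9, 4.3]
finger_gap: 17.1
```

```bash
python3 - <<'E'
from h import *
p,R,o=tool();print(o['time'],p,w2j(p),o['finger_gap'],o['ft_force'])
snap('wrist','w4')
E
```

```text
3.35 [462.69661731 -33.69511456  36.8059286 ] [-61.19233029  -1.044612  ] 17.094523150715993 [-6.34023113 -0.91780049  4.27699304]
```

View pics/w4.png

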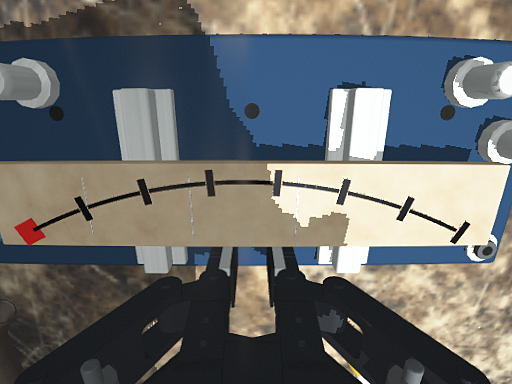

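apply_moves(dp=[[0,0,3],[0,0,6],[0,0,9],[0,0,12],[0,0,15],[0,0,18],[0,0,20],[0,0,22]], twist=[0,0,0,0,0,0,0,0], fingers=[0.2,0.2,0.2,0.2,0.2,0.2,0.2,0.2])

```text
time: 4.2
eef_pos: [484.9, -31.2, 36.9]
tool_rot: [0.528, -0.525, 0.471, -0.473]
ft_force: [-3.2, -0.4, -1.3]
finger_gap: 17.1
```

```bash
python3 - <<'E'
from h import *
p,R,o=tool();print(o['time'],p,w2j(p),o['finger_gap'],o['ft_force'])
snap('wrist','w5')
E
```

```text
4.2 [484.88840789 -31.18436609  36.85879967] [-38.85902396  -0.99117899] 17.138564171576448 [-3.18122279 -0.38497651 -1.28544123]
```

View pics/w5.png

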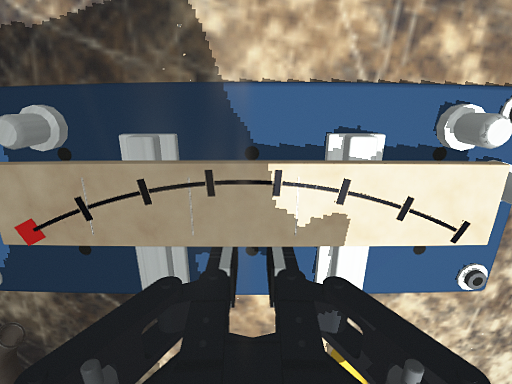

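apply_moves(dp=[[0,0,1.5],[0,0,3],[0,0,4],[0,0,5],[0,0,5]], twist=[0,0,0,0,0], fingers=[0.2,0.2,0.2,0.2,0.2])

```text
time: 4.75
eef_pos: [490.4, -30.6, 36.9]
tool_rot: [0.528, -0.525, 0.471, -0.473]
ft_force: [-2.3, -1.4, -1.2]
finger_gap: 17.4
```

```bash
python3 - <<'E'
from h import *
p,R,o=tool();print(o['time'],p,w2j(p),o['finger_gap'],o['ft_force'])
snap('wrist','w6')
E
```

```text
4.75 [490.3575074  -30.59264565  36.93052112] [-33.35802455  -1.00489223] 17.387455749915908 [-2.34652242 -1.43355409 -1.19905559]
```

View pics/w6.png

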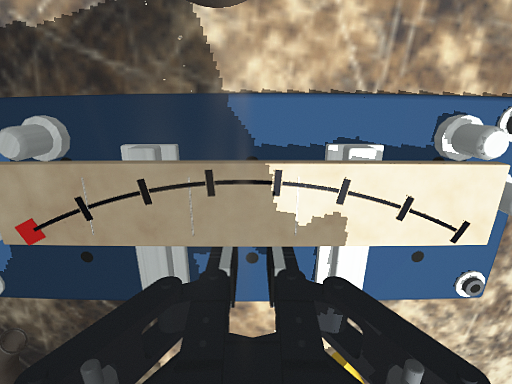

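apply_moves(dp=[[0,0,0.5],[0,0,1],[0,0,1.5],[0,0,1.5]], twist=[0,0,0,0], fingers=[0.2,0.2,0.2,0.2])

```text
time: 5.2
eef_pos: [491.9, -30.4, 37.0]
tool_rot: [0.528, -0.525, 0.471, -0.473]
ft_force: [-2.8, -0.1, -1.2]
finger_gap: 16.9
```

apply_moves(dp=[[0,0,0.5],[0,0,1],[0,0,1.5],[0,0,1.5]], twist=[0,0,0,0], fingers=[0.2,0.2,0.2,0.2])

```text
time: 5.6
eef_pos: [492.5, -30.4, 36.9]
tool_rot: [0.528, -0.526, 0.471, -0.472]
ft_force: [-9.5, -0.7, 5.5]
finger_gap: 17.1
```

```bash
python3 - <<'E'
from h import *
p,R,o=tool();print(o['time'],p,w2j(p),o['finger_gap'],o['ft_force'])
snap('wrist','w7')
im=cv2.imread('pics/w7.png');cv2.imwrite('pics/w7z.png',np.hstack([cv2.resize(im[110:200,0:90],None,fx=4,fy=4),cv2.resize(im[110:200,420:510],None,fx=4,fy=4)]))
E
```

```text
5.6 [492.45933452 -30.41906581  36.87675037] [-31.24986099  -1.06365945] 17.099625650512397 [-9.53205037 -0.67944766  5.46990392]
```

View pics/w7z.png

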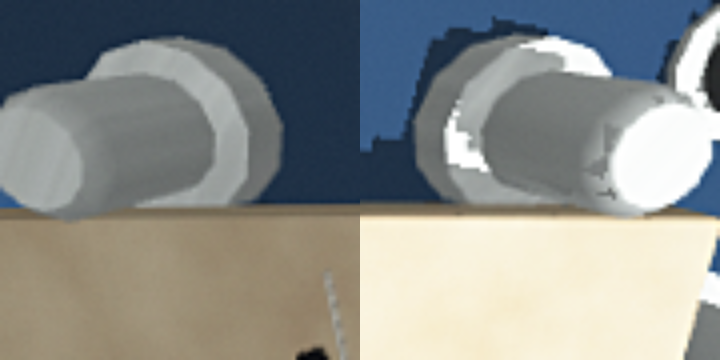

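apply_moves(dp=[[0,0,1],[0,0,1.5],[0,0,1.5],[0,0,1.5]], twist=[0,0,0,0], fingers=[0.2,0.2,0.2,0.2])

```text
time: 6.05
eef_pos: [492.5, -30.4, 36.7]
tool_rot: [0.527, -0.526, 0.472, -0.472]
ft_force: [-11.7, -0.2, 7.8]
finger_gap: 16.8
```

```bash
python3 - <<'E'
from h import *
p,R,o=tool();print(o['time'],p,w2j(p),o['finger_gap'],o['ft_force'])
plan([j2w(-45,-1,37),j2w(-45,-1,150),j2w(20,120,150),j2w(60,190,150)],-np.pi/2+th)
E
```

```text
6.05 [492.52682671 -30.41556828  36.71992262] [-31.18239381  -1.06761025] 16.790663992987458 [-11.69110251  -0.22620107   7.75666022]
dp [ -0.1  -0.3 -13.8] twist -0.0002745564100949949
dp [-1.000e-01 -1.133e+02 -1.380e+01] twist -0.0002745564100949949
dp [-121.1 -113.2   51.2] twist -0.0002745564100949949
dp [-191.1 -113.1   91.2] twist -0.0002745564100949949
```

apply_moves(dp=[[0,0,-7],[0,0,-14],[0,-30,-14],[0,-75,-14],[0,-113,-14],[-45,-113,10],[-90,-113,35],[-121,-113,51],[-160,-113,60],[-205,-113,60],[-219,-113,52],[-219,-113,52]], twist=[0,0,0,0,0,0,0,0,-0.05,-0.12,-0.17,-0.17], fingers=[0.2,0.2,0.2,0.2,0.2,0,0,0,0,0,0,0])

```text
time: 7.25
eef_pos: [518.7, 195.6, 149.9]
tool_rot: [0.567, -0.566, 0.424, -0.423]
ft_force: [0.5, -0.9, -1.3]
finger_gap: 0.2
```

```bash
python3 - <<'E'
from h import *
import pickle
p,R,o=tool();print(o['time'],p,w2j(p),o['finger_gap'],o['ft_force'],np.arctan2(R[1,0],R[0,0])+np.pi/2-th)
s=snap('wrist','w8');pickle.dump(s,open('w8.pkl','wb'));s=snap('top','t8');pickle.dump(s,open('t8.pkl','wb'))
im=cv2.imread('pics/t8.png');cv2.imwrite('pics/t8z.png',cv2.resize(im[155:245,185:380],None,fx=4,fy=4))
plan([j2w(21.2,218.5,65)],-np.pi/2+th+.173)
E
```

```text
7.25 [518.65305164 195.58490188 149.89803683] [ 19.65509106 220.68527535] 0.21609828397594077 [ 0.53532736 -0.90631466 -1.27803183] 0.17578737584676718
dp [-1.2 84.9  0.6] twist -0.003920146539942326
```

View pics/w8.png

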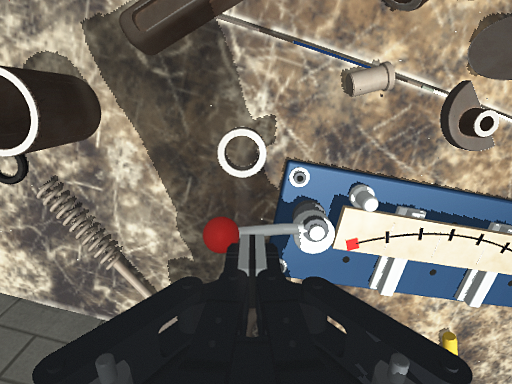

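View pics/t8z.png

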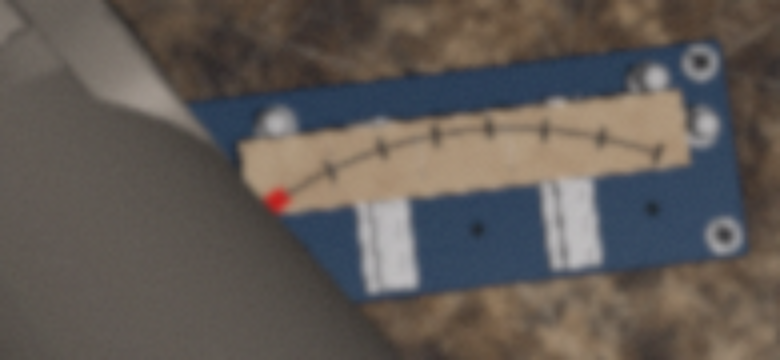

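apply_moves(dp=[[-1,25,1],[-1,50,1],[-1,50,1]], twist=[0,0,0], fingers=[0,0,0])

```text
time: 7.65
eef_pos: [519.8, 191.0, 97.4]
tool_rot: [-0.563, 0.565, -0.427, 0.426]
ft_force: [0.1, 0.1, -0.2]
finger_gap: 0.3
```

```bash
python3 - <<'E'
from h import *
import pickle
p,R,o=tool();print(o['time'],p,w2j(p))
s=snap('wrist','w9')
for X in [p+19*R[:,1],p+19*R[:,1]-11*R[:,2],j2w(21.2,218.5,46),j2w(-14.6,243.5,59)]: print(proj(s,X))
plan([j2w(21.2,218.5,65)],-np.pi/2+th+.173)
E
```

```text
7.65 [519.8136499  191.00894265  97.43897216] [ 20.30508516 216.00939053]
[252.49695755 245.9003507 ]
[252.47346066 262.10244331]
[249.04030847 220.69755783]
[204.71408821 269.68184342]
dp [-1.8 34.1  0.5] twist -0.006177428182555289
```

View pics/w9.png

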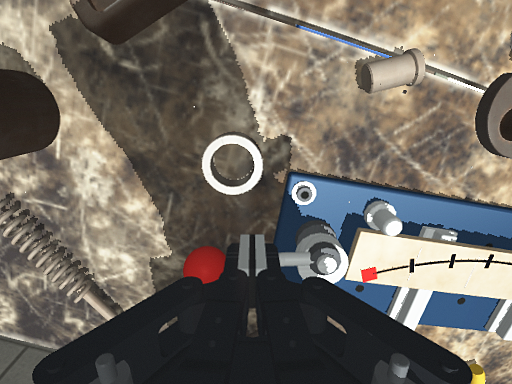

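apply_moves(dp=[[-1.8,15,1],[-1.8,33,1],[-1.8,33,1]], twist=[0,0,0], fingers=[0,0,0])

```text
time: 8.0
eef_pos: [520.4, 192.9, 65.0]
tool_rot: [-0.563, 0.565, -0.427, 0.426]
ft_force: [0.2, 0.5, 0.5]
finger_gap: -0.1
```

```bash
cat >> h.py <<'E'
def lev(angs,r=54,off=16,z=65):
    p,R,o=tool();a0=np.arctan2(R[1,0],R[0,0])+np.pi/2-th
    print(o['time'],w2j(p),p[2],a0,o['ft_force'].round(1))
    for a in angs:
        x=-r*np.sin(a)+off*np.cos(a); y=160+r*np.cos(a)+off*np.sin(a)
        d=R.T@(np.array(j2w(x,y,z))-p)
        print(a,d.round(1).tolist(),round(a0-a,3))
E
python3 - <<'E'
from h import *
lev([.17,.25,.35,.45,.55,.65])
snap('wrist','w10')
E
```

```text
8.0 [ 21.12286017 217.83534099] 64.96602978343326 0.1659122321655473 [0.2 0.5 0.5]
0.17 [-0.5, 0.0, -14.6] -0.004
0.25 [-1.6, 0.0, -19.0] -0.084
0.35 [-2.5, 0.0, -24.5] -0.184
0.45 [-2.8, 0.1, -30.2] -0.284
0.55 [-2.5, 0.1, -35.8] -0.384
0.65 [-1.7, 0.1, -41.4] -0.484
```

View pics/w10.png

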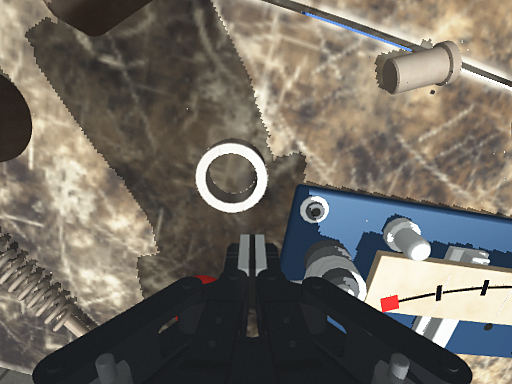

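apply_moves(dp=[[0,0,-8],[-0.5,0,-14.6],[-1.6,0,-19],[-2.2,0,-22],[-2.5,0,-24.5],[-2.8,0,-27.5],[-2.8,0,-30.2]], twist=[0,0,-0.08,-0.13,-0.18,-0.23,-0.28], fingers=[0,0,0,0,0,0,0])

```text
time: 8.75
eef_pos: [491.3, 187.8, 67.0]
tool_rot: [-0.618, 0.619, -0.343, 0.343]
ft_force: [3.8, 1.0, -1.2]
finger_gap: 0.2
```

```bash
python3 - <<'E'
from h import *
lev([.45,.55,.65,.75,.85,.95,1.05])
s=snap('wrist','w11');s=snap('scene','s11')
im=cv2.imread('pics/s11.png');cv2.imwrite('pics/s11z.png',cv2.resize(im[150:280,190:340],None,fx=4,fy=4))
E
```

```text
8.75 [ -8.37547901 216.00484127] 67.03189978475746 0.4482432101534668 [ 3.8  1.  -1.2]
0.45 [0.1, 2.0, -0.8] -0.002
0.55 [-1.2, 2.0, -6.3] -0.102
0.65 [-2.0, 2.0, -11.9] -0.202
0.75 [-2.2, 2.0, -17.5] -0.302
0.85 [-1.9, 2.0, -23.1] -0.402
0.95 [-0.9, 2.0, -28.7] -0.502
1.05 [0.5, 2.0, -34.1] -0.602
```

View pics/s11z.png

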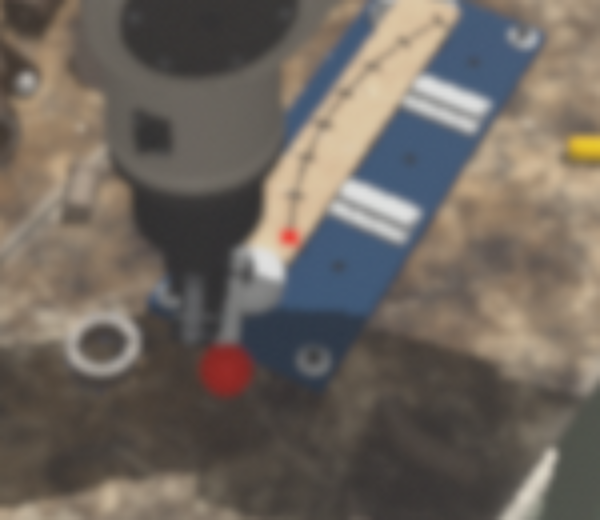

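apply_moves(dp=[[-0.6,1,-3],[-1.2,2,-6.3],[-1.6,2,-9],[-2,2,-11.9],[-2.1,2,-14.7],[-2.2,2,-17.5],[-2.1,2,-20.3],[-1.9,2,-23.1],[-1.4,2,-25.9],[-0.9,2,-28.7]], twist=[-0.05,-0.1,-0.15,-0.2,-0.25,-0.3,-0.35,-0.4,-0.45,-0.5], fingers=[0,0,0,0,0,0,0,0,0,0])

```text
time: 9.85
eef_pos: [466.9, 174.2, 65.9]
tool_rot: [0.684, -0.684, 0.179, -0.18]
ft_force: [2.9, 5.1, 3.6]
finger_gap: 0.0
```

```bash
python3 - <<'E'
from h import *
lev([.95,1.05,1.1,1.15,1.2,1.25,1.3,1.35,1.4,1.45,1.5,1.55])
s=snap('wrist','w12');s=snap('scene','s12')
im=cv2.imread('pics/s12.png');cv2.imwrite('pics/s12z.png',cv2.resize(im[150:280,190:340],None,fx=4,fy=4))
E
```

```text
9.85 [-34.1015404  205.14511582] 65.93073832962676 0.9478147943720887 [2.9 5.1 3.6]
0.95 [-0.0, 0.9, -0.9] -0.002
1.05 [-1.3, 0.9, -6.4] -0.102
1.1 [-1.8, 0.9, -9.1] -0.152
1.15 [-2.1, 0.9, -11.9] -0.202
1.2 [-2.3, 0.9, -14.7] -0.252
1.25 [-2.3, 0.9, -17.6] -0.302
1.3 [-2.2, 0.9, -20.4] -0.352
1.35 [-1.9, 0.9, -23.2] -0.402
1.4 [-1.5, 0.9, -26.0] -0.452
1.45 [-1.0, 0.9, -28.7] -0.502
1.5 [-0.3, 0.9, -31.5] -0.552
1.55 [0.5, 0.9, -34.2] -0.602
```

View pics/s12z.png

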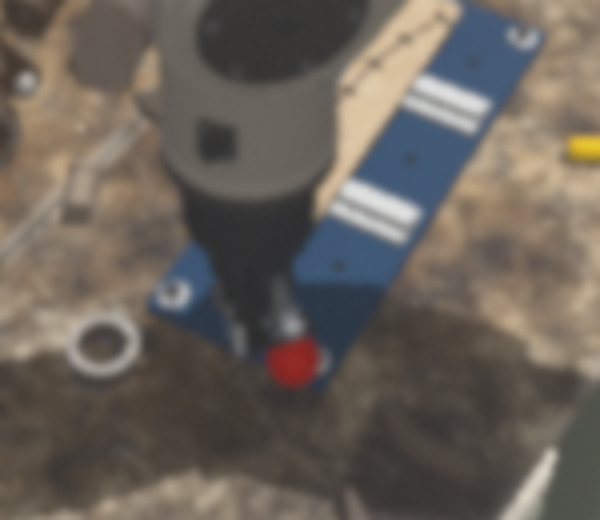

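View pics/w12.png

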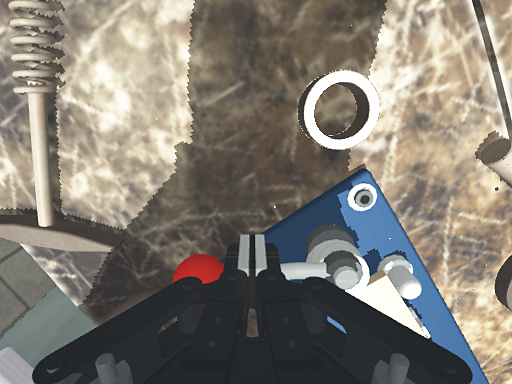

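apply_moves(dp=[[-0.7,0.9,-3.6],[-1.3,0.9,-6.4],[-1.8,0.9,-9.1],[-2.1,0.9,-11.9],[-2.3,0.9,-14.7],[-2.3,0.9,-17.6],[-2.2,0.9,-20.4],[-1.9,0.9,-23.2]], twist=[-0.05,-0.1,-0.15,-0.2,-0.25,-0.3,-0.35,-0.4], fingers=[0,0,0,0,0,0,0,0])

```text
time: 10.75
eef_pos: [453.8, 155.5, 65.4]
tool_rot: [0.706, -0.706, 0.039, -0.041]
ft_force: [0.4, 6.8, 4.9]
finger_gap: 0.0
```

```bash
python3 - <<'E'
from h import *
lev([1.35,1.4,1.43,1.46,1.48,1.5,1.52,1.55])
s=snap('wrist','w13')
E
```

```text
10.75 [-49.19164348 187.95063243] 65.4445463741468 1.3468071921731544 [0.4 6.8 4.9]
1.35 [0.1, 0.4, -0.5] -0.003
1.4 [-0.6, 0.4, -3.2] -0.053
1.43 [-1.0, 0.4, -4.9] -0.083
1.46 [-1.3, 0.4, -6.5] -0.113
1.48 [-1.5, 0.4, -7.6] -0.133
1.5 [-1.6, 0.4, -8.8] -0.153
1.52 [-1.8, 0.4, -9.9] -0.173
1.55 [-1.9, 0.4, -11.6] -0.203
```

View pics/w13.png

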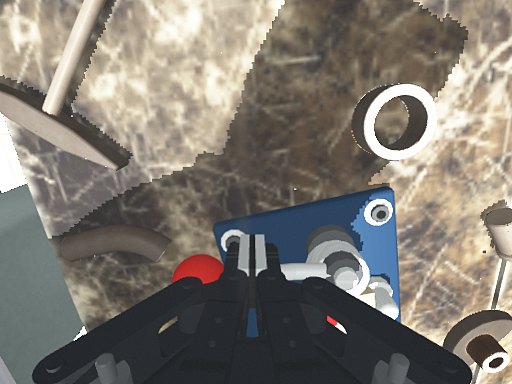

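apply_moves(dp=[[-0.6,0.4,-3.2],[-1,0.4,-4.9],[-1.3,0.4,-6.5],[-1.4,0.4,-7.2],[-1.4,0.4,-7.2]], twist=[-0.05,-0.08,-0.11,-0.12,-0.12], fingers=[0,0,0,0,0])

```text
time: 11.3
eef_pos: [451.3, 148.5, 65.3]
tool_rot: [0.708, -0.707, -0.004, 0.002]
ft_force: [-1.6, 4.4, 3.5]
finger_gap: 0.1
```

```bash
python3 - <<'E'
from h import *
lev([1.46,1.48,1.5,1.52,1.55])
E
```

```text
11.3 [-52.42565263 181.33003878] 65.28312069426946 1.4679997114418675 [-1.6  4.4  3.5]
1.46 [0.5, 0.3, 0.6] 0.008
1.48 [0.1, 0.3, -0.5] -0.012
1.5 [-0.1, 0.3, -1.6] -0.032
1.52 [-0.4, 0.3, -2.7] -0.052
1.55 [-0.8, 0.3, -4.3] -0.082
```

Creep to the stop.

apply_moves(dp=[[0,0.3,-0.7],[0,0.3,-1.4],[0,0.3,-2],[0,0.3,-2]], twist=[-0.01,-0.02,-0.02,-0.02], fingers=[0,0,0,0])

```text
time: 11.7
eef_pos: [451.0, 147.2, 65.3]
tool_rot: [0.708, -0.706, -0.01, 0.008]
ft_force: [-1.3, 5.6, 3.1]
finger_gap: -0.0
```

```bash
python3 - <<'E'
from h import *
lev([1.5])
E
```

```text
11.7 [-52.87390743 180.03059214] 65.27542556531513 1.4857850480620995 [-1.3  5.6  3.1]
1.5 [0.2, 0.3, -0.2] -0.014
```

apply_moves(dp=[[0,0.3,-0.7],[0,0.3,-1.4],[0,0.3,-2],[0,0.3,-2]], twist=[0,0,0,0], fingers=[0,0,0,0])

```text
time: 12.1
eef_pos: [451.0, 146.4, 65.4]
tool_rot: [0.708, -0.706, -0.009, 0.007]
ft_force: [-0.8, 7.2, 1.6]
finger_gap: -0.2
```

```bash
python3 - <<'E'
from h import *
lev([1.5])
E
```

```text
12.1 [-53.01219945 179.21654957] 65.37281031396948 1.483757954807333 [-0.8  7.2  1.6]
1.5 [0.2, 0.4, 0.6] -0.016
```

apply_moves(dp=[[0,0.3,-1],[0,0.3,-2],[0,0.3,-2.5],[0,0.3,-2.5]], twist=[0,0,0,0], fingers=[0,0,0,0])

```text
time: 12.5
eef_pos: [451.0, 146.2, 65.5]
tool_rot: [0.709, -0.705, -0.009, 0.006]
ft_force: [-0.4, 14.5, -2.4]
finger_gap: 0.0
```

```bash
python3 - <<'E'
from h import *
lev([1.5])
E
```

```text
12.5 [-53.04016063 179.01346342] 65.51648620442433 1.4825067768985998 [-0.4 14.5 -2.4]
1.5 [0.2, 0.5, 0.8] -0.017
```

```bash
python3 - <<'E'
from h import *
plan([j2w(-86,15,200)],-np.pi/2+th)
E
```

```text
dp [ -17.8 -135.6 -165.4] twist 1.4825067768985996
```

apply_moves(dp=[[0,0,8],[0,-30,10],[0,-75,10],[0,-110,0],[0,-135,-25],[-5,-135,-55],[-9,-135,-85],[-13,-135,-115],[-16,-135,-140],[-18,-135,-165],[-18,-135,-165],[-18,-135,-165]], twist=[0,0,0.1,0.24,0.38,0.52,0.66,0.8,0.94,1.08,1.22,1.36], fingers=[0,0,0,0,0,0,0,0,0,0,0,0])

```text
time: 13.7
eef_pos: [435.6, -20.8, 199.5]
tool_rot: [0.555, -0.55, 0.442, -0.441]
ft_force: [0.0, 0.4, 0.7]
finger_gap: 0.4
```

apply_moves(dp=[[0,0,0],[0,0,0]], twist=[0.12,0.12], fingers=[0,0])

```text
time: 13.9
eef_pos: [435.2, -20.7, 199.6]
tool_rot: [0.526, -0.522, 0.475, -0.474]
ft_force: [0.4, 0.9, -0.5]
finger_gap: 0.0
```

```bash
python3 - <<'E'
from h import *
import pickle
p,R,o=tool();print(o['time'],p,w2j(p),np.arctan2(R[1,0],R[0,0])+np.pi/2-th,o['ft_force'])
s=snap('wrist','w14');pickle.dump(s,open('w14.pkl','wb'))
s=snap('top','t14');pickle.dump(s,open('t14.pkl','wb'))
E
```

```text
13.9 [435.23944646 -20.68515251 199.5661173 ] [-87.05108229  14.90782634] -0.011705584979675651 [ 0.40879127  0.93823787 -0.54347277]
```

View pics/w14.png

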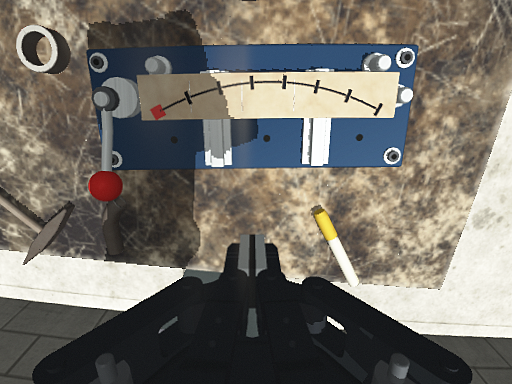

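```bash
python3 - <<'E'
from h import *
import pickle
s=pickle.load(open('w14.pkl','rb'));im=cv2.imread('pics/w14.png')
hsv=cv2.cvtColor(im,cv2.COLOR_BGR2HSV)
m=cv2.inRange(hsv,(10,20,60),(30,150,255));m[:65]=0;m[125:]=0;m[:,:137]=0;m[:,400:]=0
m=cv2.morphologyEx(m,cv2.MORPH_CLOSE,np.ones((9,9)));m=cv2.morphologyEx(m,cv2.MORPH_OPEN,np.ones((5,5)))
k,l,st,c=cv2.connectedComponentsWithStats(m);i=1+st[1:,4].argmax();print(st[i])
P=np.argwhere(l==i)[:,::-1]
W=np.array([w2j(onz(s,u,v,36)) for u,v in P],np.float32);r=cv2.minAreaRect(W);print('bar in jig',r)
m=cv2.inRange(hsv,(0,150,80),(8,255,255))|cv2.inRange(hsv,(172,150,80),(180,255,255))
k,l,st,c=cv2.connectedComponentsWithStats(m)
for i in range(1,k):
    if st[i,4]>30:
        print(st[i],c[i],w2j(onz(s,*c[i],36)),w2j(onz(s,*c[i],59)))
v=w2j(onz(s,105.5,186,59))-[0,160];print('knob',np.hypot(*v),np.arctan2(-v[0],v[1]))
# rectified jig-frame view of bar top, 4 px/mm? 3px/mm
H=[]
mx=np.zeros((66*3,270*3),np.float32);my=mx.copy()
for i in range(mx.shape[0]):
  for j in range(mx.shape[1]):
    mx[i,j],my[i,j]=proj(s,j2w(33-i/3,135-j/3,36))
cv2.imwrite('pics/bar14.png',cv2.remap(im,mx,my,cv2.INTER_CUBIC)[:, :800])
E
```

```text
[  137    71   262    50 11819]
bar in jig ((-0.4579963684082031, -0.8453216552734375), (44.477020263671875, 259.05010986328125), 0.0354267954826355)
[151 105  15  15 128] [157.671875 111.859375] [-14.64518621 110.79906901] [-14.05645929 102.96435116]
[ 88 171  35  30 820] [104.96707317 185.41585366] [-92.00422323 179.48567017] [-85.20187003 166.13391273]
knob 86.0198041356184 1.5046570774397403
```

View pics/bar14.png

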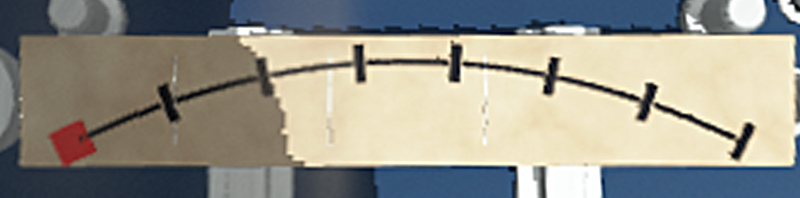

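```bash
python3 - <<'E'
from h import *
plan([j2w(-14.3,110.7,110),j2w(-14.3,110.7,67)],-np.pi/2+th)
E
```

```text
dp [-95.5  90.3  71.8] twist -0.0042719441563772165
dp [-95.3 133.3  71.7] twist -0.0042719441563772165
```

apply_moves(dp=[[-32,20,24],[-64,45,48],[-95.5,70,72],[-95.5,90,72],[-95.5,110,72],[-95.5,125,72],[-95.5,133,72],[-95.5,133,72]], twist=[0,0,0,0,0,0,0,0], fingers=[0,0,0,0,0,0,0,0])

```text
time: 14.8
eef_pos: [496.9, 82.6, 66.7]
tool_rot: [0.528, -0.524, 0.473, -0.472]
ft_force: [0.2, 0.0, 0.6]
finger_gap: 0.1
```

```bash
python3 - <<'E'
from h import *
p,R,o=tool();print(o['time'],p,w2j(p),o['ft_force'])
s=snap('wrist','w15')
print([proj(s,p+k*R[:,1]) for k in (19,)])
M=[(-14.3,110.7),(-1.3,79),(7.7,47),(12,15),(12.3,-17),(7.7,-49),(-.7,-81),(-14,-113)]
plan([j2w(*m,66) for m in M],-np.pi/2+th)
E
```

```text
14.8 [496.88631614  82.55839747  66.71137189] [-14.41730589 110.74050176] [0.20040853 0.02995127 0.63072824]
[array([251.93191572, 245.82439266])]
dp [ 0.1  1.5 -0.3] twist -0.0037322465802036575
dp [31.8  1.3 12.8] twist -0.0037322465802036575
dp [63.7  1.2 21.9] twist -0.0037322465802036575
dp [95.7  1.1 26.4] twist -0.0037322465802036575
dp [127.7   0.9  26.8] twist -0.0037322465802036575
dp [159.7   0.7  22.3] twist -0.0037322465802036575
dp [191.8   0.5  14. ] twist -0.0037322465802036575
dp [223.8   0.3   0.8] twist -0.0037322465802036575
```

View pics/w15.png

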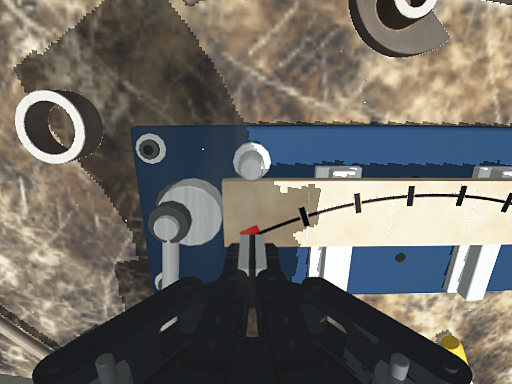

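apply_moves(dp=[[16,1,6.7],[31.8,1,12.8],[47.7,1,17.8],[63.7,1,21.9],[79.7,1,24.8],[95.7,1,26.4],[95.7,1,26.4]], twist=[0,0,0,0,0,0,0], fingers=[0,0,0,0,0,0,0])

```text
time: 15.55
eef_pos: [534.6, -12.2, 67.0]
tool_rot: [0.527, -0.523, 0.473, -0.474]
ft_force: [0.8, -0.6, -0.1]
finger_gap: -0.3
```

```bash
python3 - <<'E'
from h import *
p,R,o=tool();print(o['time'],p,w2j(p),o['ft_force'])
s=snap('wrist','w16')
M=[(12,15),(12.15,-1),(12.3,-17),(10.5,-33),(7.7,-49),(4,-65),(-.7,-81),(-7,-97),(-14,-113)]
plan([j2w(*m,66) for m in M],-np.pi/2+th)
E
```

```text
15.55 [534.57936379 -12.20846949  67.04343276] [12.6183244  12.40129488] [ 0.83425024 -0.62344977 -0.14078062]
dp [-1.1  1.  -0.5] twist -0.005714746965291173
dp [14.9  0.9 -0.3] twist -0.005714746965291173
dp [30.9  0.9 -0. ] twist -0.005714746965291173
dp [46.9  0.8 -1.7] twist -0.005714746965291173
dp [62.9  0.7 -4.5] twist -0.005714746965291173
dp [78.9  0.6 -8.1] twist -0.005714746965291173
dp [ 95.    0.5 -12.7] twist -0.005714746965291173
dp [111.    0.4 -18.9] twist -0.005714746965291173
dp [127.    0.3 -25.8] twist -0.005714746965291173
```

View pics/w16.png

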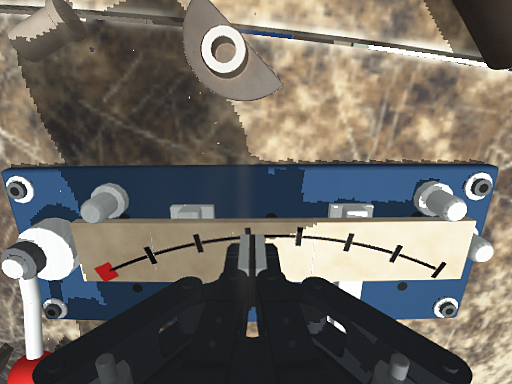

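apply_moves(dp=[[15,1,-0.3],[31,1,0],[47,1,-1.7],[63,1,-4.5],[79,1,-8.1],[95,1,-12.7],[111,1,-18.9],[127,1,-25.8],[127,1,-25.8],[127,1,-25.8]], twist=[0,0,0,0,0,0,0,0,0,0], fingers=[0,0,0,0,0,0,0,0,0,0])

```text
time: 16.6
eef_pos: [522.0, -139.8, 65.6]
tool_rot: [0.528, -0.523, 0.473, -0.473]
ft_force: [-0.3, 0.5, 0.4]
finger_gap: 0.2
```

```bash
python3 - <<'E'
from h import *
p,R,o=tool();print(o['time'],p,w2j(p),o['ft_force'])
s=snap('wrist','w17')
plan([j2w(-14,-113,66),j2w(-86,-30,200)],-np.pi/2+th)
E
```

```text
16.6 [ 522.03999015 -139.75357257   65.60443984] [ -13.8804313  -112.98931544] [-0.2858582   0.46663921  0.44595627]
dp [ 0.5 -0.4 -0.4] twist -0.005190671937906899
dp [ -82.8 -134.4  -72. ] twist -0.005190671937906899
```

View pics/w17.png

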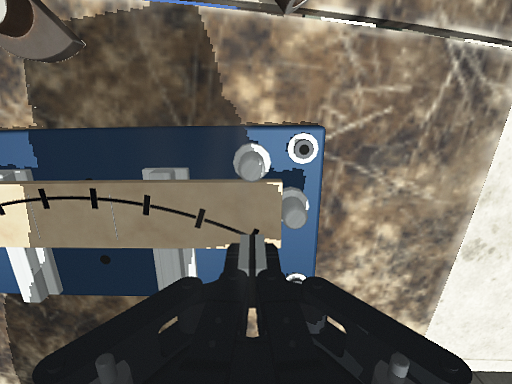

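apply_moves(dp=[[0,-40,0],[0,-80,0],[-30,-120,-30],[-60,-135,-60],[-83,-135,-72],[-83,-135,-72],[-83,-135,-72]], twist=[0,0,0,0,0,0,0], fingers=[0,0,0,0,0,0,0])

```text
time: 17.35
eef_pos: [441.4, -64.2, 201.1]
tool_rot: [0.529, -0.523, 0.472, -0.473]
ft_force: [0.2, -0.3, 0.4]
finger_gap: 0.4
```

```bash
python3 - <<'E'
from h import *
p,R,o=tool();print(o['time'],p,o['ft_force'],abs(o['joint_vel']).max())
s=snap('wrist','w18');im=cv2.imread('pics/w18.png')
hsv=cv2.cvtColor(im,cv2.COLOR_BGR2HSV)
m=cv2.inRange(hsv,(0,150,80),(8,255,255))|cv2.inRange(hsv,(172,150,80),(180,255,255))
k,l,st,c=cv2.connectedComponentsWithStats(m)
for i in range(1,k):
    if st[i,4]>30: print(st[i],w2j(onz(s,*c[i],36)),w2j(onz(s,*c[i],59)))
E
```

```text
17.35 [441.41839948 -64.22609045 201.10380318] [ 0.1898074  -0.30014364  0.38937851] 0.03259499144102103
[109 106  16  16 135] [-14.48029616 111.06710696] [-13.83003238  99.82188544]
[ 48 171  35  31 837] [-92.30810011 183.14126577] [-85.44540369 166.14288364]
```

View pics/w18.png

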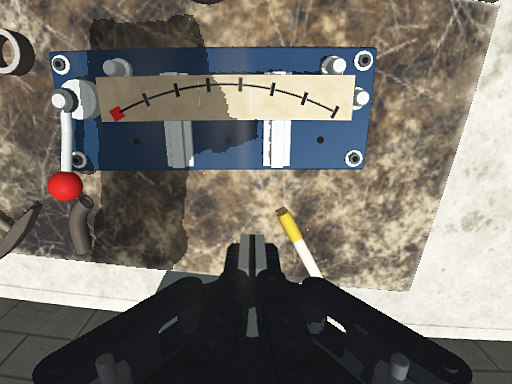

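The picture shows the bar against the pins and end stop, with its red square at pixel (116,113). The knob is locked at (65,186), and the robot is clear of everything. I'm handing the job in.

```bash
python3 -c "
from h import *
order.close_job(); print(get_obs()['time'])"
```

```text
the job is handed in; nothing more can be done
the job is handed in; nothing more can be done
```

The job is done and handed in, with about 17 s of the 58 s used. No verdict is reported, so the figures below are my own checks.

- **Pushing the bar:** I pushed it with nearly shut fingertips until it stopped moving against both side pins, at about 12 N on the wrist sensor. The released lever was still at about 0.17 rad.
- **Locking the cam:** I swung the lever from behind its rod until it stopped moving, at about 14.5 N. The knob measured about 1.47–1.50 rad.
- **Bar position after locking:** It measured x ≈ -0.5 mm, y ≈ -0.8 mm and under 0.001 rad of skew in the jig frame. A last look after the pass showed the red square and the knob where they were, within about 0.4 mm.
- **Torch pass:** I led the shut fingertips from the red square over all the ticks to tick 8, about 10–12 mm above the bar. I checked the TCP position at mark 1 (within 0.2 mm), mark 4 (about 2.7 mm along the line) and mark 8 (within 0.2 mm). The marks in between were passed on the commanded path and not measured one by one.
- **Other things on the table:** I kept the moves clear of them and saw none out of place in the pictures, but I did not measure each one at the end. The arm ended about 200 mm up, touching nothing.

No check failed. The largest disagreement was about 0.5 mm in fitting the jig's position to the pins, within the calibration tolerance.

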